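# Top up the spring-fed lid dispenser

## Robot

A 6-joint arm with a two-finger parallel gripper is mounted at the origin on the work surface. World frame = base frame: x ahead of the robot, y to its left, z up, the work surface at z = 0. Lengths are in m, angles in rad, forces in N, time in s.
With the tool pointing down it reaches from about 0.25 to 0.775 m from the base axis. Payload 4 kg.
Tool frame: the origin (TCP) lies on the centre line of the jaws, within the pads' length; the fingertips stand 22 mm ahead of it and the grasp point (between the pads) lies 3 mm ahead of it; z points along the fingers, y is the direction in which the jaws open and shut (so a half turn about z gives the same grasp; the last joint's range is limited). The gripper opens to 94 mm and grips with 3 to 60 N. Pads are 16 mm wide; open, the fingers measure 119 mm over their backs; the gripper's body (75 mm by 177 mm) begins 78 mm behind the grasp point.
Start: joints at [-1.213, 0.087, 1.371, -0, 1.684, -0.103], TCP at [0.245, -0.493, 0.194] pointing down, gripper open.
Joint ranges: [-3.1, 3.1], [-0.76, 2.03], [0.27, 2.55], [-1.08, 4.22], [0.17, 2.65], [-2.57, 2.57]. Speed limits (rad/s): [2.79, 2.79, 3.14, 3.14, 3.14, 3.14].

## Interface

Orientations are given as [roll, pitch, yaw] about the fixed x, y, z axes, in that order (R = Rz(yaw) Ry(pitch) Rx(roll)).
In Python, from bench import robot gives the robot as it stands. The module is installed in compiled form; this text tells all that it offers.
- The arm moves only by the shell command python3 -m inch 'ROWS'. ROWS is JSON, a list of rows, each an object with "linear": the shift along the world's x, y, z scaled (see below), a list of three; "twist": the turn about the world's z scaled (see below); "gripper": the opening, from 0 (shut) to 1 (fully open). In form: [{"linear": [x, y, z], "twist": twist, "gripper": gripper}, ...]. A call has 1 to 10 rows; each row is the pose to reach, as a shift and turn from the pose commanded when the call began; what a row does not reach only later rows make up. The controller multiplies each number of a shift by 0.1 m and each number of a turn by 60 degrees. A row lasts 1/12 s, in which the tool goes at most 41.7 mm and 7.16 degrees, less where a joint would pass 70% of its speed; a pose out of reach is approached as far as the arm can. A call with a number of a shift or a turn outside -1 to 1 is refused whole. A call with a gripper value outside its range is refused whole. The fingers move at their own pace and stop on an object; the grip force is fixed at half the most. Time passes only in rows, so rows that repeat a pose let the fingers close. It gives the time, the measured TCP pose, the force and the opening at its end, in the units of the state.
- robot.get_obs(): the state, without advancing time (a new reading comes with each control period).
- robot.snapshot(name): name is "scene" or "side" or "wrist"; returns a dict with "image" (384x512x3 uint8, red, green, blue), "depth" (384x512 float32, m along the optical axis (not along the pixel's ray), 0 where there is no reading), "mtx" (3x3 intrinsics, pixels), "rvec" (rotation vector, rad) and "tvec" (3), from world to camera coordinates, as OpenCV has them; the wrist camera has in their place "hand_eye" (4x4, takes a point from camera to tool coordinates, whose origin is the TCP and whose axes are the flange's). Camera axes: x right, y down, z forward; pixel columns grow to the right and rows downward; lengths in m; the calibration is good to about 2 mm. A picture is of the moment at which its call begins: read the wrist's pose just before it.
- robot.close_job(): hands the job in, once; it reports no verdict.
The state is a dict: "time": time; "joint_positions": joint angles; "qvel": joint speeds; "joint_torque": joint torques, N m; "tool_pos": TCP position; "ee_rot": TCP orientation; "wrist_force": force on the tool from outside, world axes, zero at the start; "wrist_torque": the same for the moment, N m; "width": finger opening in m.
Only numpy, scipy, OpenCV 4.12 (cv2) and the standard library are available. Lean on these libraries where they do the work, as an engineer would, in place of code of your own. Each camera call takes 0.05 s, during which the arm holds its last target.

## Task

Top up the spring-fed jar-lid dispenser. The teal lid already lies loose in its mouth: push it down until the two red catches snap shut over it, then take the blue lid from the tray, lay it right way up on top and push that down too until the catches hold it, so both lids stay in the stack, blue above teal. Leave the yellow lid, the vial and the jars where they are.

Things in the scene. Friction and masses are not known exactly. Their poses are not given: they have to be found in the camera images.
- dispenser: Grey lid dispenser, fixed on the bench, position and yaw vary. Base 130 x 100 x 20 mm, origin under its centre, z up = stack axis. 4 guide posts (10 mm thick, pointed tops 112 mm above bench) at 45 degrees between x and y, 38.5 mm from the axis, leave a lid 1.5 mm play. Sides +y and -y are open, 44 mm wide: fingers holding a lid along y can go down there. Catch towers at +x and -x, 102 mm high.
- catch_line (a point): Point on the stack axis, 88 mm above the bench, level with the flat undersides of the red catches; axes as the dispenser's. A lid is held once its top was pushed below this level (push 3 to 4 mm below, then let it rise: its top then rests against the undersides). A second lid laid on top first rests on the catches' slopes, underside about 9 mm above this point; pushing it moves both.
- follower (a joint): Travel (m) of the white spring plate (48 mm diameter) under the lids: 0 at the top, where its upper face is 99 mm above the bench, growing as it is pushed down to at most 0.062; about 0.025 with one lid held, 0.039 with two. Pushing takes 3 N plus 0.15 N per mm of travel; passing the catches adds about 1 N. About 7 N when the first lid goes home, 9 N when the second does.
- catch_a (a joint): Travel (m) of the red catch on the dispenser's +x side: 0 is shut, growing to at most 0.009 as a passing lid pushes it outwards; a weak spring shuts it again. Shut, its nose stands 26 mm from the stack axis over the lid's rim; its top slopes up outwards to about 101 mm above the bench. A pusher in the middle must fit between the two noses.
- catch_b (a joint): As catch_a, on the dispenser's -x side.
- teal_lid_center (a point): Centre (half-way up) of the teal jar lid: a solid ribbed disc, 64 mm diameter, 14 mm thick, about 30 g, z up, bottom edge chamfered 2 mm. At the start it lies flat on the raised follower plate between the guide posts, above the catches, not yet held (centre 106 mm above the bench, its top 113 mm).
- blue_lid_center (a point): Centre (half-way up) of the blue jar lid, same shape and size as the teal one (mass varies from 20 to 42 g). It lies flat and right way up on the tray, at one of the three places of the tray row nearest the robot; the yellow lid and the amber vial take the other two.
- yellow_lid_center (a point): Centre of the yellow jar lid, same size, lying on the tray; to be left alone.
- tray: White tray fixed on the bench, 290 x 360 mm (x by y), floor 5 mm thick, rim 14 mm high; origin at the centre of its underside; position and yaw vary. Near row at x about -70 mm in its frame: blue lid, yellow lid and amber vial in any order, 110 mm apart along y. Far row at x about +75 mm: three glass jars, likewise 110 mm apart.
- vial: Amber glass vial, 32 mm diameter, 60 mm tall, origin at the centre of its foot; leave standing.
- jar_a: Glass jar with white lid, 68 mm diameter, 85 mm tall, origin at its foot; leave standing.
- jar_b: As jar_a.
- jar_c: Glass jar with teal screw lid (closed, not a loose lid), 64 mm diameter, 65 mm tall, origin at its foot; leave standing.
Mind the look-alikes: they are no part of the job. What is shaped like the jar_a but black or purple is not meant.

How it is judged:
By the outcome, as a careful person would: the job done as asked, in the order asked, and still so for the second after the job is handed in, with the robot touching nothing.
It also fails if it takes over 58 s, if anything falls off the work surface, if the arm or the gripper's body presses on something with over 40 N, if the wrist force passes 120 N, or if a joint passes its speed limit or range.

## Working session

There is one attempt and no reset: what is moved stays moved. The work goes in short steps, Python scripts to look and compute and a shell command to move; the robot and the scene stay as the last step left them, time stands still between calls to the robot, and variables do not carry over. Pictures are saved under pics/ and viewed, and the job is handed in when it is done.

```bash
mkdir -p pics; cat > h.py <<'E'
import numpy as np, cv2
from bench import robot
from scipy.spatial.transform import Rotation as R
def obs():
    o=robot.get_obs(); print('t',round(o['time'],2),'pos',np.round(o['tool_pos'],4),'rot',np.round(o['ee_rot'],3),'F',np.round(o['wrist_force'],1),'w',round(o['width'],4)); return o
def snap(n,fn=None,pose=None):
    s=robot.snapshot(n)
    if fn: cv2.imwrite('pics/'+fn,s['image'][:,:,::-1])
    return s
def cam2world(s,o=None):
    T=np.eye(4)
    if 'hand_eye' in s:
        T[:3,:3]=R.from_euler('xyz',o['ee_rot']).as_matrix();T[:3,3]=o['tool_pos']
        return T@np.array(s['hand_eye'])
    Rm=cv2.Rodrigues(np.array(s['rvec'],float))[0]
    T[:3,:3]=Rm.T;T[:3,3]=-Rm.T@np.array(s['tvec']).ravel();return T
def cloud(s,o=None):
    T=cam2world(s,o);K=np.array(s['mtx']);v,u=np.mgrid[:384,:512];d=s['depth']
    P=np.stack([(u-K[0,2])/K[0,0]*d,(v-K[1,2])/K[1,1]*d,d],-1)
    W=P@T[:3,:3].T+T[:3,3];W[d==0]=np.nan;return W
def ray(s,uv,z,o=None):
    T=cam2world(s,o);K=np.array(s['mtx']);uv=np.atleast_2d(uv).astype(float)
    r=np.c_[(uv[:,0]-K[0,2])/K[0,0],(uv[:,1]-K[1,2])/K[1,1],np.ones(len(uv))]@T[:3,:3].T
    return T[:3,3]+r*((z-T[2,3])/r[:,2])[:,None]
E
python3 - <<'E'
from h import *
o=obs()
for n in ['scene','side','wrist']:
    s=snap(n,n+'0.png'); print(n,np.round(cam2world(s,o),3).tolist(),np.round(s['mtx'],1).tolist())
obs()
E
```

```text
t 0.0 pos [ 0.2444 -0.4921  0.1925] rot [-3.139 -0.     0.461] F [-0.1  0.1  0.4] w 0.0941
scene [[0.728, 0.396, -0.56, 1.138], [0.686, -0.435, 0.584, -0.553], [-0.013, -0.809, -0.588, 0.678], [0.0, 0.0, 0.0, 1.0]] [[497.4, 0.0, 261.1], [0.0, 497.4, 192.3], [0.0, 0.0, 1.0]]
side [[-0.979, -0.16, 0.128, 0.488], [-0.205, 0.742, -0.639, 0.613], [0.007, -0.651, -0.759, 0.751], [0.0, 0.0, 0.0, 1.0]] [[364.0, 0.0, 265.7], [0.0, 364.0, 193.2], [0.0, 0.0, 1.0]]
wrist [[0.443, -0.873, -0.205, 0.303], [-0.896, -0.432, -0.098, -0.464], [-0.003, 0.227, -0.974, 0.383], [0.0, 0.0, 0.0, 1.0]] [[281.2, 0.0, 258.1], [0.0, 281.2, 191.0], [0.0, 0.0, 1.0]]
t 0.15 pos [ 0.2444 -0.4922  0.1928] rot [-3.14  -0.     0.461] F [-0.7 -0.4  0.2] w 0.0936
```

View pics/scene0.png

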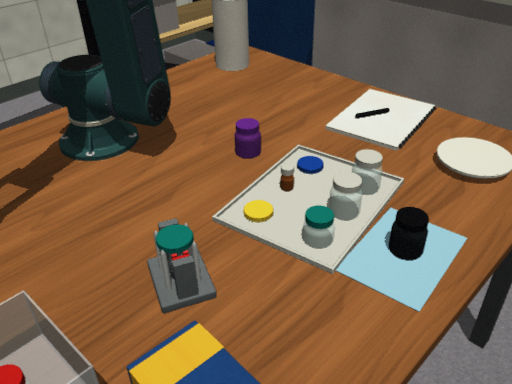

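View pics/side0.png

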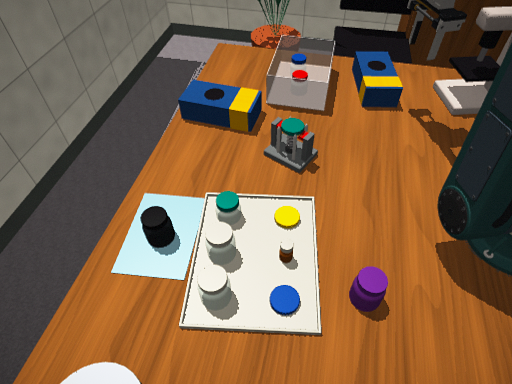

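View pics/wrist0.png

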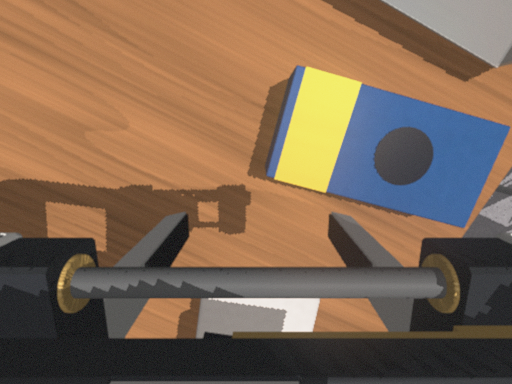

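Scene view: the teal lid sits in the dispenser at (175,237). The tray has the blue lid at (310,164), the vial at (287,178) and the yellow lid at (258,210). In the side view the blue lid is at (285,299). A second blue disc at (299,58) lies in a clear box away from the tray, so it isn't the one meant.

```bash
python3 - <<'E'
from h import *
S={n:snap(n) for n in('scene','side')}
def blobs(s,lo,hi,amin=60):
    h=cv2.cvtColor(s['image'],cv2.COLOR_RGB2HSV);m=cv2.inRange(h,lo,hi)
    n,l,st,c=cv2.connectedComponentsWithStats(m)
    return [(c[i].round(1),st[i],l==i) for i in range(1,n) if st[i][4]>amin]
C={'blue':((108,150,60),(125,255,255)),'yellow':((22,150,120),(35,255,255)),'teal':((80,150,40),(96,255,200)),'red':((0,180,100),(6,255,255))}
for n,s in S.items():
    W=cloud(s)
    for c,(lo,hi) in C.items():
        for cen,st,m in blobs(s,lo,hi,15 if c=='red' else 60):
            P=W[m];P=P[~np.isnan(P[:,0])]
            if not len(P):continue
            zt=np.percentile(P[:,2],90);T=P[P[:,2]>zt-.004]
            # enclosing circle of top-surface points
            (cx,cy),r=cv2.minEnclosingCircle(T[:,:2].astype(np.float32))
            print(n,c,cen,st[4],'med',P.mean(0).round(3),'ztop',zt.round(4),'circ',round(cx,4),round(cy,4),round(r,4))
a=S['side']['image'][250:340,220:350];b=S['scene']['image'][210:310,130:230]
cv2.imwrite('pics/crop1.png',np.hstack([cv2.resize(a,(390,390)),cv2.resize(b,(390,390),interpolation=2)])[:,:,::-1])
E
```

```text
scene blue [310.2 164.1] 337 med [0.517 0.269 0.018] ztop 0.0199 circ 0.5163 0.2725 0.0337
scene blue [181.  331.4] 79 med [ 0.717 -0.292  0.075] ztop 0.0762 circ 0.7165 -0.2904 0.0252
scene blue [146.4 354.8] 124 med [ 0.713 -0.351  0.075] ztop 0.0759 circ 0.7128 -0.3506 0.032
scene blue [219.4 371.8] 1049 med [ 0.81  -0.299  0.074] ztop 0.0758 circ 0.8197 -0.3124 0.0552
scene yellow [258.1 210.2] 487 med [0.549 0.051 0.018] ztop 0.0199 circ 0.547 0.053 0.0328
scene yellow [177.1 357.5] 2794 med [ 0.749 -0.324  0.075] ztop 0.0761 circ 0.749 -0.3251 0.0657
scene teal [319.3 216.5] 510 med [0.696 0.071 0.068] ztop 0.0706 circ 0.6935 0.0747 0.0291
scene teal [174.2 238.3] 838 med [ 0.58  -0.189  0.112] ztop 0.1138 circ 0.577 -0.1866 0.0337
scene red [179.7 255.1] 68 med [ 0.606 -0.2    0.096] ztop 0.1011 circ 0.6073 -0.2013 0.0132
scene red [ 10.1 374.4] 390 med [ 0.599 -0.499  0.074] ztop 0.0749 circ 0.5985 -0.499 0.0227
side blue [298.4  57.3] 89 med [ 0.619 -0.615  0.074] ztop 0.0759 circ 0.6177 -0.614 0.0276
side blue [357.8  74.7] 64 med [ 0.4   -0.598  0.043] ztop 0.0601 circ 0.399 -0.588 0.0462
side blue [284.3 299.1] 677 med [0.512 0.278 0.019] ztop 0.0205 circ 0.5125 0.2765 0.0323
side yellow [381.6  81. ] 339 med [ 0.324 -0.521  0.075] ztop 0.0773 circ 0.3235 -0.5249 0.0643
side yellow [243.4  99.5] 433 med [ 0.75  -0.321  0.075] ztop 0.0768 circ 0.7473 -0.3234 0.0644
side yellow [286.7 215.8] 415 med [0.544 0.059 0.019] ztop 0.0206 circ 0.5447 0.058 0.0325
side teal [292.4 126.1] 308 med [ 0.574 -0.179  0.112] ztop 0.1145 circ 0.5744 -0.1817 0.033
side teal [226.9 200.8] 355 med [0.69  0.082 0.069] ztop 0.0714 circ 0.691 0.0797 0.0288
side red [299.8  73.8] 98 med [ 0.599 -0.508  0.074] ztop 0.0758 circ 0.5996 -0.5083 0.0265
side red [279.2 123.5] 19 med [ 0.614 -0.199  0.099] ztop 0.1003 circ 0.6087 -0.1985 0.0134
side red [303.  134.8] 32 med [ 0.542 -0.178  0.088] ztop 0.0999 circ 0.5397 -0.1649 0.015
```

View pics/crop1.png

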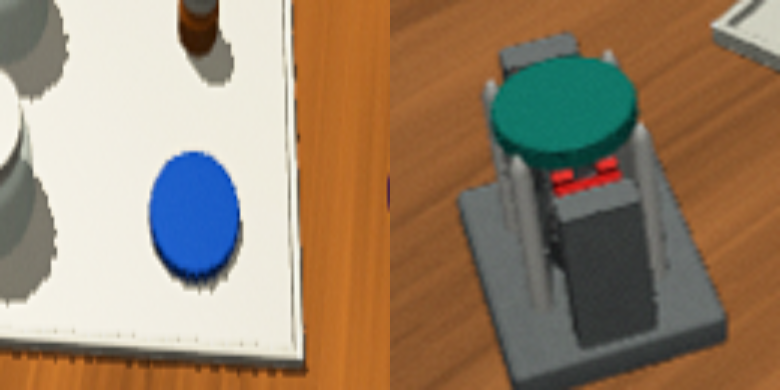

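The crop confirms the blue disc on the tray beside the vial, and the teal lid loose in the dispenser mouth. I'll move towards the dispenser for a close wrist view.

```bash
python3 -m inch '[{"linear":[0.3,0.3,0.3],"twist":-0.12,"gripper":0.5},{"linear":[0.6,0.6,0.6],"twist":-0.24,"gripper":0},{"linear":[1,1,0.7],"twist":-0.36,"gripper":0},{"linear":[1,1,0.7],"twist":-0.44,"gripper":0}]'; python3 -m inch '[{"linear":[0.3,0.3,0],"twist":-0.12,"gripper":0},{"linear":[0.6,0.6,0],"twist":-0.24,"gripper":0},{"linear":[1,1,0],"twist":-0.36,"gripper":0},{"linear":[1,1,0],"twist":-0.45,"gripper":0},{"linear":[1,1,0],"twist":-0.45,"gripper":0}]';  python3 -m inch '[{"linear":[0.3,0.4,0],"twist":0,"gripper":0},{"linear":[0.6,0.8,0],"twist":0,"gripper":0},{"linear":[0.8,1,0],"twist":0,"gripper":0},{"linear":[0.8,1,0],"twist":0,"gripper":0},{"linear":[0.8,1,0],"twist":0,"gripper":0}]'
python3 - <<'E'
from h import *
o=obs();s=snap('wrist','w1.png')
E
```

```text
time: 0.58
tool_pos: [0.3454, -0.392, 0.2652]
ee_rot: [3.14, -0.001, -0.007]
wrist_force: [0.9, -0.4, -0.2]
width: 0.0709
time: 1.0
tool_pos: [0.4476, -0.2886, 0.2635]
ee_rot: [-3.139, -0.0, -0.469]
wrist_force: [-0.3, -0.4, 0.3]
width: 0.0375
time: 1.42
tool_pos: [0.5252, -0.1915, 0.2631]
ee_rot: [3.141, 0.001, -0.467]
wrist_force: [-0.4, -0.1, -1.2]
width: 0.0044
t 1.42 pos [ 0.5252 -0.1915  0.2631] rot [ 3.141e+00  1.000e-03 -4.670e-01] F [-0.4 -0.1 -1.2] w 0.0044
```

View pics/w1.png

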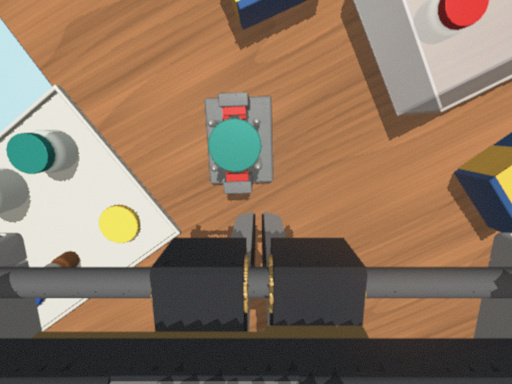

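The wrist view shows the teal lid at (234,146), with the red catches above and below it at (234,113) and (237,177).

```bash
python3 - <<'E'
from h import *
o=obs();s=snap('wrist');W=cloud(s,o)
h=cv2.cvtColor(s['image'],cv2.COLOR_RGB2HSV)
def big(m,box):
    k=np.zeros_like(m);k[box[1]:box[3],box[0]:box[2]]=255;m=m&k
    return m
box=(190,85,290,200)
m=big(cv2.inRange(h,(78,120,40),(98,255,220)),box)
c=max(cv2.findContours(m,0,1)[0],key=cv2.contourArea);e=cv2.fitEllipse(c);print('teal',e,ray(s,e[0],.113,o).round(4),W[m>0][:,2].mean())
# edge points on top plane -> circle
P=ray(s,c[:,0,:],.112,o);print('circ',cv2.minEnclosingCircle(P[:,:2].astype(np.float32)))
m=big(cv2.inRange(h,(0,150,80),(8,255,255)),box)
n,l,st,cc=cv2.connectedComponentsWithStats(m)
R_=[]
for i in range(1,n):
    if st[i][4]>30: print('red',cc[i].round(1),st[i],W[l==i].mean(0).round(4)); R_.append(ray(s,cc[i],.100,o)[0])
d=R_[0]-R_[-1];print(np.degrees(np.arctan2(d[1],d[0])),np.mean(R_,0))
# base via height 0.02
g=((W[...,2]>.014)&(W[...,2]<.026)).astype(np.uint8);g[:85]=0;g[200:]=0;g[:,:195]=0;g[:,285:]=0
Q=W[g>0][:,:2].astype(np.float32);r=cv2.minAreaRect(Q);print('base',r)
np.save('/tmp/x.npy',Q)
# tower tops
g=((W[...,2]>.098)&(W[...,2]<.104)&(h[...,1]<80)).astype(np.uint8);g[:85]=0;g[200:]=0;g[:,:195]=0;g[:,285:]=0
n,l,st,cc=cv2.connectedComponentsWithStats(g)
for i in range(1,n):
    if st[i][4]>30: print('tower',cc[i].round(1),st[i][4],W[l==i].mean(0).round(4))
E
```

```text
t 1.47 pos [ 0.5244 -0.1928  0.2633] rot [ 3.14e+00  1.00e-03 -4.69e-01] F [ 0.2  0.1 -0. ] w 0.0019
teal ((232.8540496826172, 144.69276428222656), (50.580780029296875, 51.76339340209961), 155.11160278320312) [[ 0.5762 -0.1859  0.113 ]] nan
circ ((0.5756149888038635, -0.18558406829833984), 0.03142351657152176)
red [232.4 111.6] [221 106  23  13 222] [ 0.6115 -0.2023  0.0944]
red [235.8 176.2] [225 170  22  11 183] [ 0.5387 -0.1683  0.0957]
-25.071600672502022 [ 0.57515902 -0.18585321  0.1       ]
base ((0.575716495513916, -0.1861787736415863), (0.10001236945390701, 0.13012339174747467), 64.97659301757812)
tower [231.5  98.9] 405 [ 0.6245 -0.2086  0.1007]
tower [236.7 186.6] 325 [ 0.5268 -0.1638  0.1009]
```

```bash
python3 -m inch '[{"linear":[0.3,0.04,0],"twist":0.033,"gripper":0},{"linear":[0.507,0.07,-0.1],"twist":0.033,"gripper":0},{"linear":[0.507,0.07,-0.4],"twist":0.033,"gripper":0},{"linear":[0.507,0.07,-0.8],"twist":0.033,"gripper":0},{"linear":[0.507,0.07,-1],"twist":0.033,"gripper":0},{"linear":[0.507,0.07,-1],"twist":0.033,"gripper":0},{"linear":[0.507,0.07,-1],"twist":0.033,"gripper":0}]'
python3 - <<'E'
from h import *
o=obs();s=snap('wrist','w2.png')
E
```

```text
time: 2.1
tool_pos: [0.5737, -0.1872, 0.1627]
ee_rot: [3.141, 0.003, -0.439]
wrist_force: [1.3, -0.3, 0.2]
width: 0.0008
t 2.1 pos [ 0.5737 -0.1872  0.1627] rot [ 3.141e+00  3.000e-03 -4.390e-01] F [ 1.3 -0.3  0.2] w 0.0008
```

View pics/w2.png

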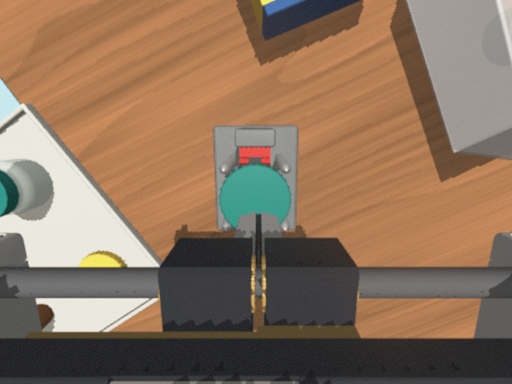

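The fingers at x≈258 are centred over the lid at about 256. Now I'll push down gently.

```bash
python3 -m inch '[{"linear":[0.01,0.01,-0.15],"twist":0,"gripper":0},{"linear":[0.01,0.01,-0.25],"twist":0,"gripper":0},{"linear":[0.01,0.01,-0.3],"twist":0,"gripper":0},{"linear":[0.01,0.01,-0.35],"twist":0,"gripper":0},{"linear":[0.01,0.01,-0.4],"twist":0,"gripper":0},{"linear":[0.01,0.01,-0.45],"twist":0,"gripper":0},{"linear":[0.01,0.01,-0.5],"twist":0,"gripper":0},{"linear":[0.01,0.01,-0.54],"twist":0,"gripper":0},{"linear":[0.01,0.01,-0.58],"twist":0,"gripper":0},{"linear":[0.01,0.01,-0.58],"twist":0,"gripper":0}]'
python3 - <<'E'
from h import *
o=obs();s=snap('side','s3.png');o=obs()
cv2.imwrite('pics/s3c.png',cv2.resize(s['image'][90:190,230:350],(720,600),interpolation=2)[:,:,::-1])
E
```

```text
time: 2.98
tool_pos: [0.5757, -0.1844, 0.1045]
ee_rot: [3.141, 0.002, -0.437]
wrist_force: [-0.0, -0.1, -0.1]
width: 0.0003
t 2.98 pos [ 0.5757 -0.1844  0.1045] rot [ 3.141e+00  2.000e-03 -4.370e-01] F [-0.  -0.1 -0.1] w 0.0003
t 3.03 pos [ 0.5759 -0.1845  0.105 ] rot [ 3.141e+00  1.000e-03 -4.370e-01] F [-0.6 -1.   0.4] w 0.0004
```

View pics/s3c.png

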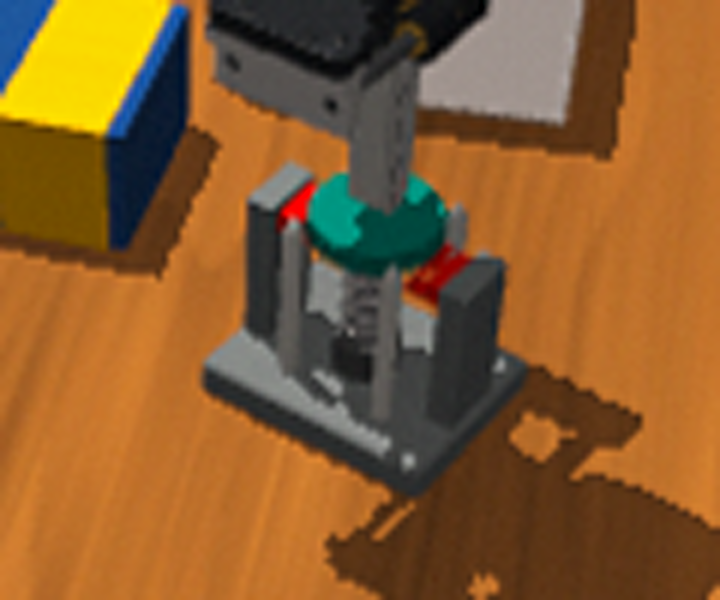

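```bash
python3 - <<'E'
from h import *
o=obs();s=snap('scene');w=snap('wrist');o=obs()
a=cv2.resize(s['image'][205:315,125:235],(400,400),interpolation=2);b=cv2.resize(w['image'][60:260,160:360],(400,400),interpolation=2)
cv2.imwrite('pics/c4.png',np.hstack([a,b])[:,:,::-1])
for im in (s,snap('side')):
    W=cloud(im);h=cv2.cvtColor(im['image'],cv2.COLOR_RGB2HSV);m=(cv2.inRange(h,(80,150,30),(96,255,220))>0)&(W[...,0]>.5)&(W[...,1]<-.1)&(W[...,1]>-.3)
    P=W[m];print(len(P),np.nanpercentile(P[:,2],[2,25,50,75,98]).round(4),np.nanmin(P,0),np.nanmax(P,0))
E
```

```text
t 3.03 pos [ 0.5759 -0.1845  0.105 ] rot [ 3.141e+00  1.000e-03 -4.370e-01] F [-0.6 -1.   0.4] w 0.0004
t 3.13 pos [ 0.5764 -0.1847  0.1058] rot [ 3.141 -0.    -0.437] F [ 0.9  0.2 -0.1] w 0.0004
662 [0.1033 0.1111 0.1123 0.1131 0.115 ] [ 0.51483155 -0.21891407  0.08245785] [ 0.61532322 -0.15657092  0.42180589]
277 [0.1051 0.1116 0.113  0.114  0.4469] [ 0.52527971 -0.2114474   0.10055118] [ 0.61690245 -0.10040651  0.46223578]
```

View pics/c4.png

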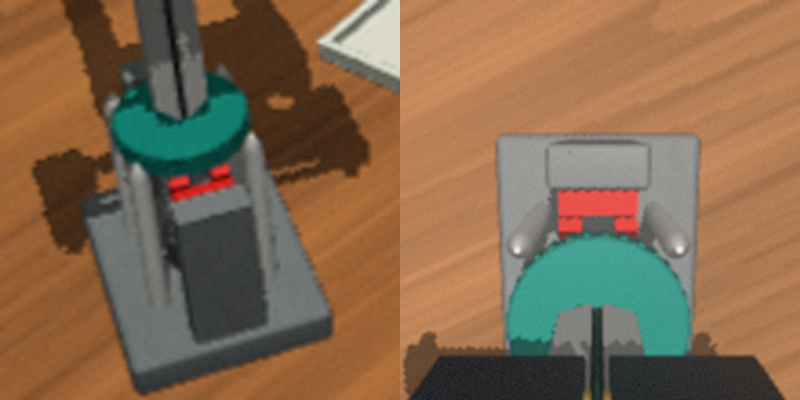

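```bash
python3 - <<'E'
from h import *
o=obs();w=snap('wrist');W=cloud(w,o)
for nm,(u,v) in {'tower':(259,143),'lidtop':(259,190),'lid2':(225,200),'bench':(380,120),'base':(215,140),'finger':(245,222),'finger2':(270,222)}.items(): print(nm,W[v-1:v+2,u-1:u+2].reshape(-1,3).mean(0).round(4),w['depth'][v,u])
s=snap('scene');W=cloud(s)
for v in range(212,252,3): print(v,[ (W[v,u].round(3).tolist(),s['image'][v,u].tolist()) for u in (170,174,178)])
E
```

```text
t 3.18 pos [ 0.5765 -0.1847  0.106 ] rot [ 3.142e+00 -1.000e-03 -4.370e-01] F [-0.5  0.1 -0. ] w 0.0004
tower [ 0.6249 -0.2085  0.1011] 0.19345018
lidtop [ 0.5973 -0.1955  0.1121] 0.1890387
lid2 [ 0.6007 -0.1716  0.1117] 0.1917138
bench [ 0.5877 -0.3283 -0.001 ] 0.2870735
base [ 0.6411 -0.1692  0.0188] 0.27341977
finger [ 0.5889 -0.1824  0.1388] 0.16584525
finger2 [ 0.5826 -0.1957  0.1386] 0.1660805
212 [([0.585, -0.193, 0.173], [58, 57, 56]), ([0.586, -0.186, 0.17], [76, 77, 74]), ([0.588, -0.18, 0.168], [73, 73, 71])]
215 [([0.584, -0.193, 0.167], [67, 67, 66]), ([0.587, -0.188, 0.165], [71, 73, 68]), ([0.589, -0.181, 0.162], [73, 74, 71])]
218 [([0.584, -0.194, 0.161], [71, 72, 68]), ([0.586, -0.188, 0.159], [60, 60, 59]), ([0.589, -0.182, 0.156], [80, 80, 76])]
221 [([0.582, -0.194, 0.154], [78, 78, 74]), ([0.583, -0.187, 0.15], [72, 73, 69]), ([0.589, -0.183, 0.151], [110, 109, 105])]
224 [([0.583, -0.195, 0.149], [110, 110, 106]), ([0.585, -0.189, 0.146], [54, 55, 52]), ([0.589, -0.184, 0.145], [111, 110, 105])]
227 [([0.583, -0.196, 0.143], [112, 112, 109]), ([0.582, -0.188, 0
[... 381 characters left out ...]
-0.193, 0.122], [88, 90, 85]), ([0.582, -0.183, 0.113], [33, 73, 64])]
239 [([0.577, -0.196, 0.112], [15, 110, 96]), ([0.583, -0.192, 0.113], [13, 99, 86]), ([0.589, -0.188, 0.114], [17, 125, 109])]
242 [([0.585, -0.202, 0.114], [22, 130, 114]), ([0.589, -0.197, 0.113], [18, 127, 111]), ([0.594, -0.192, 0.113], [20, 128, 112])]
245 [([0.59, -0.206, 0.113], [19, 128, 111]), ([0.594, -0.201, 0.112], [18, 126, 111]), ([0.599, -0.196, 0.112], [18, 126, 111])]
248 [([0.595, -0.21, 0.112], [21, 113, 99]), ([0.6, -0.206, 0.112], [15, 104, 90]), ([0.604, -0.2, 0.111], [13, 74, 65])]
251 [([0.594, -0.21, 0.105], [6, 61, 52]), ([0.6, -0.207, 0.106], [6, 61, 53]), ([0.605, -0.202, 0.106], [6, 65, 54])]
```

```bash
python3 -m inch '[{"linear":[0,0,0.2],"twist":0,"gripper":0},{"linear":[0,0,0.5],"twist":0,"gripper":0},{"linear":[0,0,0.5],"twist":0,"gripper":0}]'
python3 - <<'E'
from h import *
o=obs();s=snap('scene');w=snap('side');o=obs()
a=cv2.resize(s['image'][185:295,125:235],(400,400),interpolation=2);b=cv2.resize(w['image'][70:180,240:350],(400,400),interpolation=2)
cv2.imwrite('pics/c5.png',np.hstack([a,b])[:,:,::-1])
W=cloud(s);m=(abs(W[...,0]-.5757)<.025)&(abs(W[...,1]+.186)<.025)&(W[...,2]>.117)&(W[...,2]<.2)
z=W[m][:,2];print(len(z),np.sort(z)[:10].round(4))
W=cloud(w);m=(abs(W[...,0]-.5757)<.025)&(abs(W[...,1]+.186)<.025)&(W[...,2]>.117)&(W[...,2]<.2)
z=W[m][:,2];print(len(z),np.sort(z)[:10].round(4))
E
```

```text
time: 3.53
tool_pos: [0.5792, -0.1859, 0.1625]
ee_rot: [-3.141, -0.011, -0.437]
wrist_force: [0.3, -0.2, 0.7]
width: 0.0005
t 3.53 pos [ 0.5792 -0.1859  0.1625] rot [-3.141 -0.011 -0.437] F [ 0.3 -0.2  0.7] w 0.0005
t 3.63 pos [ 0.5774 -0.1851  0.1579] rot [-3.142 -0.005 -0.437] F [-0.7 -0.3  0.1] w 0.0001
183 [0.174  0.1744 0.1749 0.175  0.1751 0.1755 0.1759 0.1766 0.1776 0.1777]
78 [0.1722 0.1726 0.174  0.1744 0.1762 0.1772 0.1775 0.1786 0.1789 0.1798]
```

View pics/c5.png

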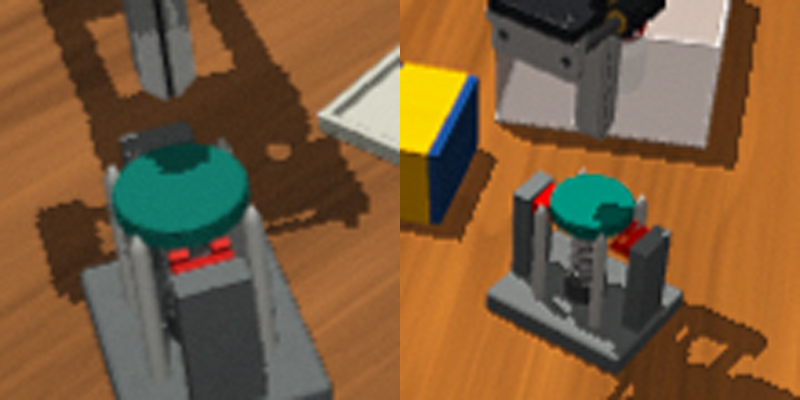

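The lid wasn't touched. The shut fingertips measure about 0.173 m high with the TCP at 0.158, which is well short of the stated 22 mm ahead of it. I'll check whether opening changes that.

```bash
python3 -m inch '[{"linear":[0,0,0.4],"twist":0,"gripper":0.4},{"linear":[0,0,0.4],"twist":0,"gripper":0.4},{"linear":[0,0,0.4],"twist":0,"gripper":0.4},{"linear":[0,0,0.4],"twist":0,"gripper":0.4},{"linear":[0,0,0.4],"twist":0,"gripper":0.4},{"linear":[0,0,0.4],"twist":0,"gripper":0.4}]'
cat >> h.py <<'E'
def tips(o,fn=None):
    out=[]
    for n in('scene','side'):
        s=snap(n);W=cloud(s)
        p=o['tool_pos'];y=o['ee_rot'][2];d=W-p
        a=d[...,0]*np.cos(y)+d[...,1]*np.sin(y);b=d[...,0]*np.sin(y)-d[...,1]*np.cos(y)
        m=(abs(a)<.03)&(abs(b)<.07)&(d[...,2]<.06)&(d[...,2]>-.035)
        for nm,mm in(('b>0',m&(b>0)),('b<0',m&(b<0))):
            z=np.sort(d[mm][:,2]);
            if len(z)>4: k=mm&(d[...,2]<z[3]+.02);print(n,nm,len(z),'tip dz',z[:4].round(4),'b',np.percentile(b[k],[2,98]).round(3),'a',np.percentile(a[k],[2,98]).round(3))
        out.append(s)
    return out
E
python3 - <<'E'
from h import *
o=obs();S=tips(o);obs()
a=cv2.resize(S[0]['image'][120:300,95:275],(400,400),interpolation=2);b=cv2.resize(S[1]['image'][20:200,200:380],(400,400),interpolation=2)
cv2.imwrite('pics/c6.png',np.hstack([a,b])[:,:,::-1])
E
```

```text
time: 4.13
tool_pos: [0.5757, -0.1844, 0.1939]
ee_rot: [3.141, 0.003, -0.437]
wrist_force: [-0.2, -0.5, -0.3]
width: 0.0358
t 4.13 pos [ 0.5757 -0.1844  0.1939] rot [ 3.141e+00  3.000e-03 -4.370e-01] F [-0.2 -0.5 -0.3] w 0.0358
scene b>0 208 tip dz [0.0121 0.0127 0.0137 0.0141] b [0.019 0.031] a [-0.003  0.012]
scene b<0 224 tip dz [0.0112 0.0116 0.0124 0.0129] b [-0.029 -0.017] a [-0.003  0.012]
side b>0 140 tip dz [0.0115 0.0133 0.0133 0.014 ] b [0.016 0.027] a [-0.011  0.008]
side b<0 127 tip dz [0.012  0.0137 0.0144 0.015 ] b [-0.033 -0.022] a [-0.012  0.008]
t 4.23 pos [ 0.5759 -0.1845  0.1944] rot [ 3.141e+00  2.000e-03 -4.370e-01] F [ 0.2  0.1 -0.2] w 0.0376
```

View pics/c6.png

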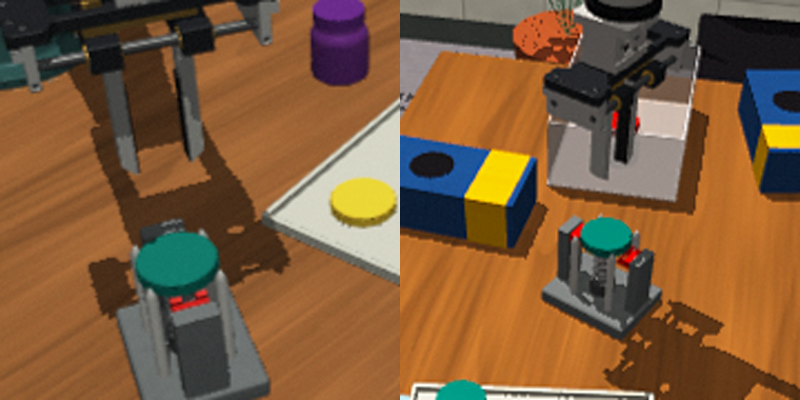

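Shut or part open, the tips lie about 12 mm above the reported TCP height. I'll use that measured offset (tip z = TCP z + 0.012) from here on. Now the push, with the fingers shut.

```bash
python3 -m inch '[{"linear":[0,0,-0.2],"twist":0,"gripper":0},{"linear":[0,0,-0.4],"twist":0,"gripper":0},{"linear":[0,0,-0.6],"twist":0,"gripper":0},{"linear":[0,0,-0.75],"twist":0,"gripper":0},{"linear":[0,0,-0.8],"twist":0,"gripper":0},{"linear":[0,0,-0.8],"twist":0,"gripper":0}]'
python3 -m inch '[{"linear":[-0.01,0,-0.1],"twist":0,"gripper":0},{"linear":[-0.01,0,-0.15],"twist":0,"gripper":0},{"linear":[-0.01,0,-0.2],"twist":0,"gripper":0},{"linear":[-0.01,0,-0.25],"twist":0,"gripper":0},{"linear":[-0.01,0,-0.25],"twist":0,"gripper":0}]'
python3 - <<'E'
from h import *
o=obs();S=[snap('scene'),snap('side')];obs()
a=cv2.resize(S[0]['image'][190:310,115:235],(400,400),interpolation=2);b=cv2.resize(S[1]['image'][70:190,230:350],(400,400),interpolation=2)
cv2.imwrite('pics/c7.png',np.hstack([a,b])[:,:,::-1])
E
```

```text
time: 4.73
tool_pos: [0.575, -0.1841, 0.1133]
ee_rot: [3.141, 0.005, -0.437]
wrist_force: [0.4, -0.2, -0.6]
width: 0.002
time: 5.15
tool_pos: [0.5758, -0.1849, 0.0918]
ee_rot: [3.141, -0.002, -0.437]
wrist_force: [-1.3, -0.1, 3.8]
width: 0.0006
t 5.15 pos [ 0.5758 -0.1849  0.0918] rot [ 3.141e+00 -2.000e-03 -4.370e-01] F [-1.3 -0.1  3.8] w 0.0006
t 5.25 pos [ 0.5758 -0.1849  0.092 ] rot [ 3.141e+00 -2.000e-03 -4.370e-01] F [-0.2  0.5  4.2] w 0.0003
```

View pics/c7.png

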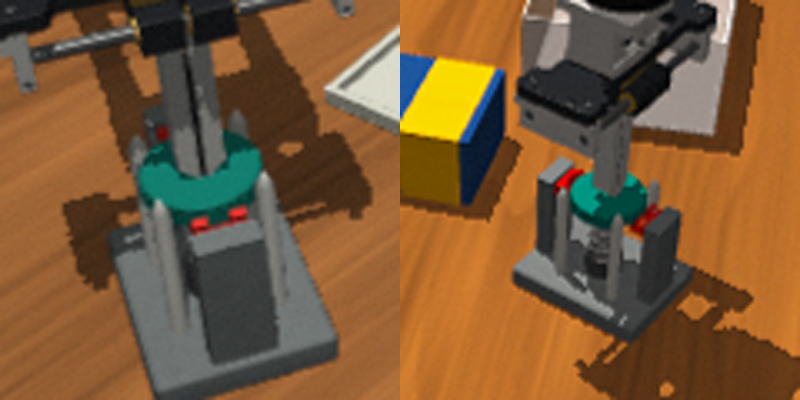

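Contact at 4 N, as expected. Pushing on through.

```bash
python3 -m inch '[{"linear":[0,0,-0.04],"twist":0,"gripper":0},{"linear":[0,0,-0.08],"twist":0,"gripper":0},{"linear":[0,0,-0.12],"twist":0,"gripper":0},{"linear":[0,0,-0.16],"twist":0,"gripper":0},{"linear":[0,0,-0.2],"twist":0,"gripper":0},{"linear":[0,0,-0.2],"twist":0,"gripper":0},{"linear":[0,0,-0.2],"twist":0,"gripper":0}]'
python3 - <<'E'
from h import *
o=obs();S=[snap('scene'),snap('side')];obs()
a=cv2.resize(S[0]['image'][190:310,115:235],(400,400),interpolation=2);b=cv2.resize(S[1]['image'][70:190,230:350],(400,400),interpolation=2)
cv2.imwrite('pics/c8.png',np.hstack([a,b])[:,:,::-1])
W=cloud(S[0]);h=cv2.cvtColor(S[0]['image'],cv2.COLOR_RGB2HSV);m=(cv2.inRange(h,(80,150,60),(96,255,220))>0)&(abs(W[...,0]-.576)<.04)&(abs(W[...,1]+.186)<.04)&(W[...,2]<.13)
print(m.sum(),np.nanpercentile(W[m][:,2],[5,50,90,98]).round(4))
E
```

```text
time: 5.83
tool_pos: [0.5761, -0.185, 0.0724]
ee_rot: [3.142, -0.003, -0.437]
wrist_force: [-0.1, 0.5, 7.4]
width: 0.0006
t 5.83 pos [ 0.5761 -0.185   0.0724] rot [ 3.142e+00 -3.000e-03 -4.370e-01] F [-0.1  0.5  7.4] w 0.0006
t 5.93 pos [ 0.5761 -0.1851  0.0726] rot [ 3.141e+00 -3.000e-03 -4.370e-01] F [-2.3 -0.7  6.6] w 0.0006
261 [0.0815 0.0835 0.0848 0.0857]
```

View pics/c8.png

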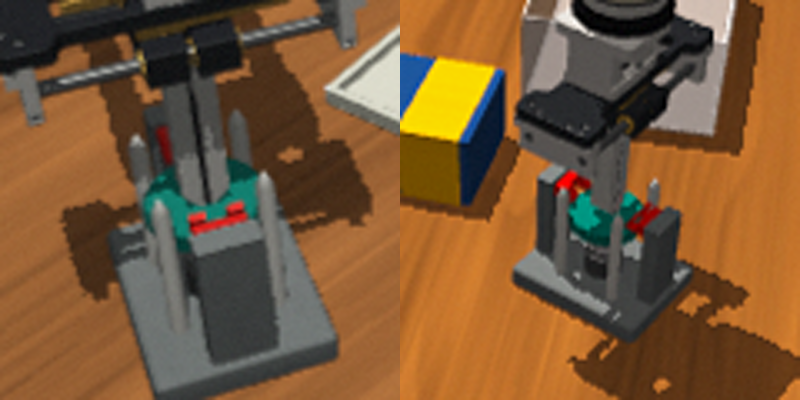

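The lid top is at about 0.084 and the force is 7 N. I'll lift and check that it holds.

```bash
python3 -m inch '[{"linear":[0,0,0.1],"twist":0,"gripper":0},{"linear":[0,0,0.4],"twist":0,"gripper":0},{"linear":[0,0,0.8],"twist":0,"gripper":0.5},{"linear":[0,0,1],"twist":0,"gripper":1},{"linear":[0,0,1],"twist":0,"gripper":1}]'
cat >> h.py <<'E'
def disp(fn,col=((80,150,60),(96,255,220))):
    S=[snap('scene'),snap('side')]
    a=cv2.resize(S[0]['image'][190:310,115:235],(400,400),interpolation=2);b=cv2.resize(S[1]['image'][70:190,230:350],(400,400),interpolation=2)
    cv2.imwrite('pics/'+fn,np.hstack([a,b])[:,:,::-1])
    for s in S:
        W=cloud(s);h=cv2.cvtColor(s['image'],cv2.COLOR_RGB2HSV);m=(cv2.inRange(h,*col)>0)&(abs(W[...,0]-.576)<.04)&(abs(W[...,1]+.186)<.04)&(W[...,2]<.15)
        if m.sum()>5:
            P=W[m];z=np.nanpercentile(P[:,2],[5,50,90,98]);T=P[P[:,2]>z[2]-.005];print(m.sum(),z.round(4),'circ',cv2.minEnclosingCircle(T[:,:2].astype(np.float32)))
E
python3 - <<'E'
from h import *
o=obs();disp('c9.png')
E
```

```text
time: 6.35
tool_pos: [0.5782, -0.1858, 0.1779]
ee_rot: [-3.141, -0.012, -0.437]
wrist_force: [0.6, -0.4, 0.6]
width: 0.017
t 6.35 pos [ 0.5782 -0.1858  0.1779] rot [-3.141 -0.012 -0.437] F [ 0.6 -0.4  0.6] w 0.017
519 [0.0856 0.0876 0.0889 0.0898] circ ((0.5750522613525391, -0.1878638118505478), 0.03332316875457764)
217 [0.0861 0.088  0.09   0.091 ] circ ((0.573902428150177, -0.1828003227710724), 0.03330334275960922)
```

View pics/c9.png

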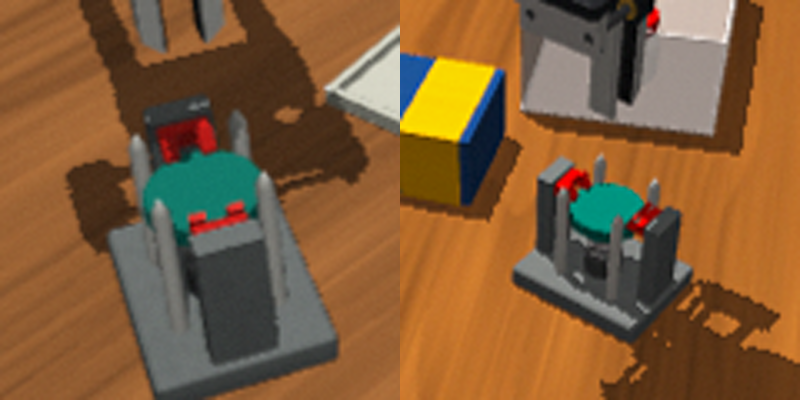

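The teal lid is held, with its top at 0.088 m under the shut catches. Next I'll go and look at the blue lid.

```bash
python3 -m inch '[{"linear":[-0.07,0.3,0.3],"twist":0,"gripper":1},{"linear":[-0.15,0.65,0.5],"twist":0,"gripper":1},{"linear":[-0.22,1,0.7],"twist":0,"gripper":1}]'>/dev/null; for i in 1; do python3 -m inch '[{"linear":[-0.07,0.33,0],"twist":0,"gripper":1},{"linear":[-0.15,0.67,0],"twist":0,"gripper":1},{"linear":[-0.22,1,0],"twist":0,"gripper":1}]'; done; python3 -m inch '[{"linear":[-0.07,0.33,0],"twist":0,"gripper":1},{"linear":[-0.15,0.67,0],"twist":0,"gripper":1},{"linear":[-0.22,1,0],"twist":0,"gripper":1}]'; python3 -m inch '[{"linear":[-0.07,0.33,0],"twist":0,"gripper":1},{"linear":[-0.15,0.67,0],"twist":0,"gripper":1},{"linear":[-0.22,1,0],"twist":0,"gripper":1}]';python3 -m inch '[{"linear":[-0.1,0.4,0],"twist":0,"gripper":1},{"linear":[-0.2,0.8,0],"twist":0,"gripper":1},{"linear":[-0.2,0.8,0],"twist":0,"gripper":1},{"linear":[-0.2,0.8,0],"twist":0,"gripper":1},{"linear":[-0.2,0.8,0],"twist":0,"gripper":1}]'
python3 - <<'E'
from h import *
o=obs();s=snap('wrist','w10.png')
h=cv2.cvtColor(s['image'],cv2.COLOR_RGB2HSV);m=cv2.inRange(h,(108,150,60),(125,255,255))
for c in cv2.findContours(m,0,1)[0]:
    if cv2.contourArea(c)>300: 
        P=ray(s,c[:,0,:],.019,o);print(cv2.boundingRect(c),cv2.minEnclosingCircle(P[:,:2].astype(np.float32)))
E
```

```text
time: 6.95
tool_pos: [0.5297, 0.0169, 0.2383]
ee_rot: [3.14, 0.004, -0.437]
wrist_force: [0.7, -0.0, -0.4]
width: 0.0651
time: 7.2
tool_pos: [0.5074, 0.1168, 0.2376]
ee_rot: [3.139, 0.005, -0.437]
wrist_force: [0.6, -0.0, -0.5]
width: 0.0851
time: 7.45
tool_pos: [0.4854, 0.2167, 0.2376]
ee_rot: [3.138, 0.004, -0.437]
wrist_force: [0.8, 1.2, -0.4]
width: 0.0941
time: 7.87
tool_pos: [0.4665, 0.2948, 0.2384]
ee_rot: [3.138, 0.002, -0.436]
wrist_force: [-0.2, -0.9, 0.5]
width: 0.094
t 7.87 pos [0.4665 0.2948 0.2384] rot [ 3.138e+00  2.000e-03 -4.360e-01] F [-0.2 -0.9  0.5] w 0.094
```

View pics/w10.png

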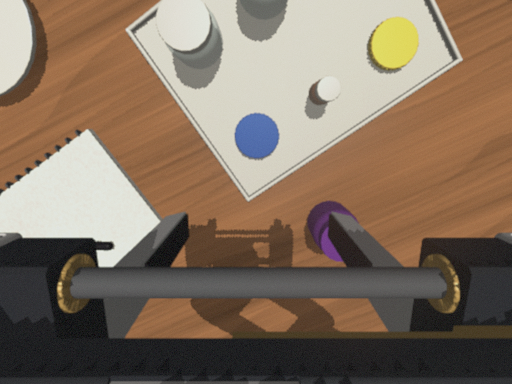

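```bash
python3 - <<'E'
from h import *
o=obs();s=snap('wrist')
h=cv2.cvtColor(s['image'],cv2.COLOR_RGB2HSV);print(h[135,257])
m=cv2.inRange(h,(105,130,50),(128,255,255))
for c in cv2.findContours(m,0,1)[0]:
    if cv2.contourArea(c)>300: 
        P=ray(s,c[:,0,:],.018,o);print(cv2.boundingRect(c),cv2.fitEllipse(c),ray(s,cv2.fitEllipse(c)[0],.019,o),cv2.minEnclosingCircle(P[:,:2].astype(np.float32)))
w=snap('side');W=cloud(w);hh=cv2.cvtColor(w['image'],cv2.COLOR_RGB2HSV);k=(cv2.inRange(hh,(130,100,40),(160,255,255))>0);k[:,:330]=False;print('purple',np.nanmean(W[k],0),np.nanpercentile(W[k],[5,95],axis=0))
E
```

```text
t 7.92 pos [0.467  0.2942 0.239 ] rot [ 3.139e+00  2.000e-03 -4.380e-01] F [0.6 0.1 0. ] w 0.0939
[110 132 170]
(236, 116, 41, 42) ((255.05960083007812, 138.2488555908203), (34.85574722290039, 43.29167938232422), 120.75216674804688) [[0.51128952 0.27711192 0.019     ]] ((0.5127930045127869, 0.27464067935943604), 0.029855187982320786)
purple [0.34789294 0.24206663 0.06546755] [[0.32074095 0.2101507  0.0160428 ]
 [0.37362907 0.26259142 0.08656676]]
```

```bash
python3 - <<'E'
from h import *
o=obs();s=snap('wrist')
h=cv2.cvtColor(s['image'],cv2.COLOR_RGB2HSV)
m=cv2.inRange(h,(100,80,40),(130,255,255))
for c in cv2.findContours(m,0,1)[0]:
    if cv2.contourArea(c)>300: 
        P=ray(s,c[:,0,:],.018,o);print(cv2.boundingRect(c),cv2.fitEllipse(c),ray(s,cv2.fitEllipse(c)[0],.018,o),cv2.minEnclosingCircle(P[:,:2].astype(np.float32)))
E
```

```text
t 8.02 pos [0.4676 0.2938 0.2399] rot [ 3.14e+00  1.00e-03 -4.39e-01] F [ 0.3 -0.9  0.3] w 0.0939
(235, 115, 44, 44) ((256.33795166015625, 136.5502166748047), (42.269161224365234, 43.243560791015625), 2.226404905319214) [[0.51347093 0.27422733 0.018     ]] ((0.5128574967384338, 0.2746386229991913), 0.03136908635497093)
```

```bash
python3 -m inch '[{"linear":[0.3,-0.15,-0.1],"twist":0,"gripper":1},{"linear":[0.46,-0.21,-0.4],"twist":0,"gripper":1},{"linear":[0.46,-0.21,-0.75],"twist":0,"gripper":1},{"linear":[0.46,-0.21,-1],"twist":0,"gripper":1}]';python3 -m inch '[{"linear":[0,0,-0.3],"twist":0,"gripper":1},{"linear":[0,0,-0.6],"twist":0,"gripper":1},{"linear":[0,0,-0.95],"twist":0,"gripper":1},{"linear":[0,0,-0.95],"twist":0,"gripper":1},{"linear":[0,0,-0.95],"twist":0,"gripper":1}]'
python3 - <<'E'
from h import *
o=obs();S=tips(o);w=snap('wrist');obs()
a=cv2.resize(S[0]['image'][80:220,230:390],(400,350),interpolation=2);b=cv2.resize(S[1]['image'][200:340,205:365],(400,350),interpolation=2)
cv2.imwrite('pics/c11.png',np.hstack([a,b])[:,:,::-1])
cv2.imwrite('pics/w11.png',w['image'][:,:,::-1])
E
```

```text
time: 8.4
tool_pos: [0.5139, 0.2721, 0.138]
ee_rot: [3.14, 0.001, -0.44]
wrist_force: [0.1, 0.4, 0.4]
width: 0.0942
time: 8.82
tool_pos: [0.5119, 0.2727, 0.0438]
ee_rot: [3.137, 0.004, -0.438]
wrist_force: [-0.7, 0.7, 0.8]
width: 0.0937
t 8.82 pos [0.5119 0.2727 0.0438] rot [ 3.137  0.004 -0.438] F [-0.7  0.7  0.8] w 0.0937
scene b>0 299 tip dz [-0.0346 -0.034  -0.034  -0.0339] b [0.001 0.03 ] a [-0.025  0.029]
scene b<0 314 tip dz [-0.0348 -0.0348 -0.0345 -0.0345] b [-0.067 -0.001] a [-0.027  0.029]
side b>0 199 tip dz [-0.0295 -0.028  -0.0279 -0.0276] b [0.001 0.026] a [-0.029  0.007]
side b<0 313 tip dz [-0.0348 -0.0344 -0.0342 -0.034 ] b [-0.068 -0.001] a [-0.029 -0.001]
t 8.97 pos [0.5155 0.2748 0.049 ] rot [-3.138 -0.004 -0.437] F [ 0.1 -0.2 -0. ] w 0.0941
```

View pics/c11.png

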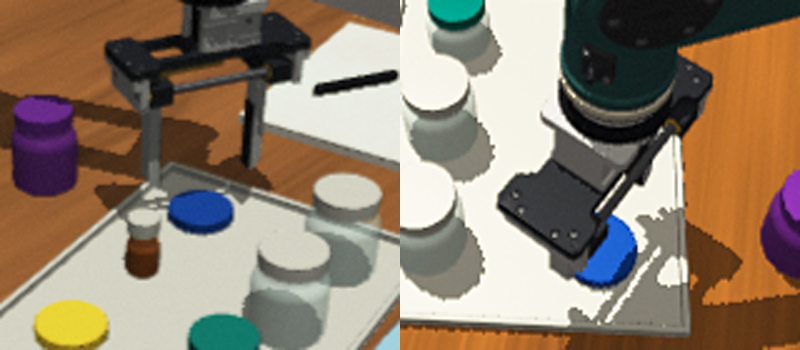

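View pics/w11.png

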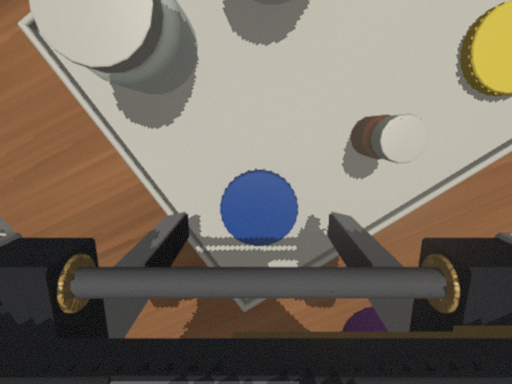

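```bash
python3 -m inch '[{"linear":[0,0,-0.15],"twist":0,"gripper":1},{"linear":[0,0,-0.15],"twist":0,"gripper":1},{"linear":[0,0,-0.15],"twist":0,"gripper":1}]'
python3 - <<'E'
from h import *
o=obs();s=snap('wrist')
h=cv2.cvtColor(s['image'],cv2.COLOR_RGB2HSV)
m=cv2.inRange(h,(100,80,40),(130,255,255));m[245:]=0
for c in cv2.findContours(m,0,1)[0]:
    if cv2.contourArea(c)>300: 
        P=ray(s,c[:,0,:],.018,o);print(cv2.boundingRect(c),cv2.minEnclosingCircle(P[:,:2].astype(np.float32)))
obs()
W=cloud(snap('scene'));p=o['tool_pos'];y=o['ee_rot'][2];d=W-p
a=d[...,0]*np.cos(y)+d[...,1]*np.sin(y);b=d[...,0]*np.sin(y)-d[...,1]*np.cos(y)
for mm in((b>.04)&(b<.075),(b<-.04)&(b>-.075)):
    k=mm&(abs(a)<.02)&(W[...,2]>.021)&(W[...,2]<.1);z=np.sort(W[k][:,2]);print(z[:5].round(4),a[k].min(),a[k].max(),b[k].min(),b[k].max())
E
```

```text
time: 9.22
tool_pos: [0.514, 0.2746, 0.0323]
ee_rot: [-3.14, -0.001, -0.437]
wrist_force: [-0.0, 0.3, -1.0]
width: 0.0942
t 9.22 pos [0.514  0.2746 0.0323] rot [-3.14e+00 -1.00e-03 -4.37e-01] F [-0.   0.3 -1. ] w 0.0942
(217, 172, 84, 73) ((0.5145072340965271, 0.27399811148643494), 0.03202131763100624)
t 9.27 pos [0.5142 0.2747 0.0326] rot [-3.14e+00 -2.00e-03 -4.37e-01] F [ 0.1 -0.4 -0.3] w 0.0939
[0.0462 0.0467 0.0504 0.0512 0.0515] -0.009857504299823513 0.013979155094450973 0.04607558004533077 0.06146522203624707
[0.0432 0.0443 0.0449 0.0451 0.0453] -0.007786500439516888 0.01640423044637517 -0.05865800322063388 -0.044109719432631374
```

```bash
python3 -m inch '[{"linear":[0,0,-0.15],"twist":0,"gripper":1},{"linear":[0,0,-0.3],"twist":0,"gripper":1},{"linear":[0,0,-0.33],"twist":0,"gripper":1},{"linear":[0,0,-0.33],"twist":0,"gripper":1},{"linear":[0,0,-0.33],"twist":0,"gripper":1},{"linear":[0,0,-0.33],"twist":0,"gripper":0.5},{"linear":[0,0,-0.33],"twist":0,"gripper":0.5},{"linear":[0,0,-0.33],"twist":0,"gripper":0.5},{"linear":[0,0,-0.33],"twist":0,"gripper":0.5},{"linear":[0,0,-0.33],"twist":0,"gripper":0.5}]'
python3 -m inch '[{"linear":[0,0,0],"twist":0,"gripper":0.5},{"linear":[0,0,0],"twist":0,"gripper":0.5}]'
python3 - <<'E'
from h import *
o=obs();s=snap('scene');w=snap('wrist')
a=cv2.resize(s['image'][80:220,230:390],(400,350),interpolation=2);b=cv2.resize(w['image'],(400,350))
cv2.imwrite('pics/c12.png',np.hstack([a,b])[:,:,::-1])
E
```

```text
time: 10.15
tool_pos: [0.5134, 0.2744, -0.0019]
ee_rot: [-3.141, -0.0, -0.437]
wrist_force: [-0.3, 0.6, 0.2]
width: 0.0644
time: 10.32
tool_pos: [0.5134, 0.2744, -0.0019]
ee_rot: [-3.141, -0.0, -0.437]
wrist_force: [-1.0, -0.1, 1.1]
width: 0.063
t 10.32 pos [ 0.5134  0.2744 -0.0019] rot [-3.141 -0.    -0.437] F [-1.  -0.1  1.1] w 0.063
```

View pics/c12.png

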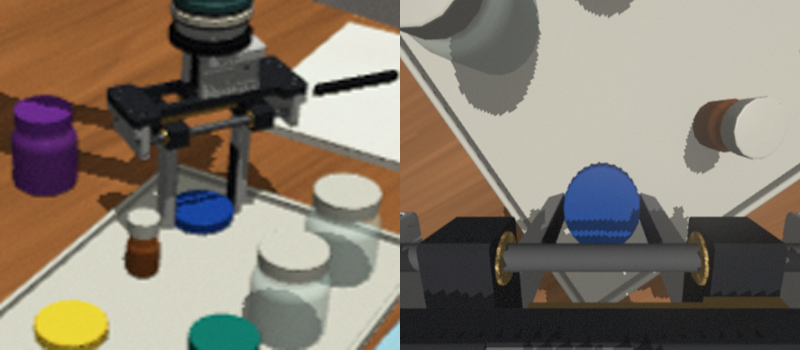

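The blue lid is gripped at 63 mm. Lifting and carrying it over.

```bash
python3 -m inch '[{"linear":[0,0,0.15],"twist":0,"gripper":0.5},{"linear":[0,0,0.4],"twist":0,"gripper":0.5},{"linear":[0,0,0.7],"twist":0,"gripper":0.5},{"linear":[0,0,1],"twist":0,"gripper":0.5}]'; python3 -m inch '[{"linear":[0,-0.1,0.3],"twist":0,"gripper":0.5},{"linear":[0.06,-0.4,0.6],"twist":0,"gripper":0.5},{"linear":[0.1,-0.7,0.8],"twist":0,"gripper":0.5},{"linear":[0.12,-1,0.8],"twist":0,"gripper":0.5}]'; python3 -m inch '[{"linear":[0.04,-0.33,0],"twist":0,"gripper":0.5},{"linear":[0.08,-0.66,0],"twist":0,"gripper":0.5},{"linear":[0.12,-1,0],"twist":0,"gripper":0.5}]'; python3 -m inch '[{"linear":[0.04,-0.33,0],"twist":0,"gripper":0.5},{"linear":[0.08,-0.66,0],"twist":0,"gripper":0.5},{"linear":[0.12,-1,0],"twist":0,"gripper":0.5}]'; python3 -m inch '[{"linear":[0.04,-0.33,0],"twist":0,"gripper":0.5},{"linear":[0.08,-0.66,0],"twist":0,"gripper":0.5},{"linear":[0.12,-0.9,0],"twist":0,"gripper":0.5}]'; python3 -m inch '[{"linear":[0.08,-0.3,0],"twist":0,"gripper":0.5},{"linear":[0.14,-0.69,0],"twist":0,"gripper":0.5},{"linear":[0.14,-0.69,0],"twist":0,"gripper":0.5},{"linear":[0.14,-0.69,0],"twist":0,"gripper":0.5},{"linear":[0.14,-0.69,0],"twist":0,"gripper":0.5},{"linear":[0.14,-0.69,0],"twist":0,"gripper":0.5}]'
python3 - <<'E'
from h import *
o=obs();S=[snap('scene'),snap('side')];w=snap('wrist','w13.png')
a=cv2.resize(S[0]['image'][120:310,85:275],(400,400),interpolation=2);b=cv2.resize(S[1]['image'][10:190,210:390],(400,400),interpolation=2)
cv2.imwrite('pics/c13.png',np.hstack([a,b])[:,:,::-1])
for s in S:
    W=cloud(s);h=cv2.cvtColor(s['image'],cv2.COLOR_RGB2HSV);m=(cv2.inRange(h,(108,130,40),(128,255,255))>0)&(abs(W[...,0]-.576)<.05)&(abs(W[...,1]+.186)<.05)
    print(m.sum(),np.nanpercentile(W[m],[2,50,98],axis=0).round(4).tolist())
E
```

```text
time: 10.75
tool_pos: [0.5123, 0.274, 0.0975]
ee_rot: [3.139, 0.002, -0.437]
wrist_force: [0.6, 0.9, -0.4]
width: 0.0628
time: 11.08
tool_pos: [0.5282, 0.1741, 0.1838]
ee_rot: [-3.135, -0.009, -0.435]
wrist_force: [-0.0, -0.9, 0.5]
width: 0.0632
time: 11.33
tool_pos: [0.5371, 0.073, 0.1776]
ee_rot: [3.142, -0.0, -0.436]
wrist_force: [-0.4, 0.0, -0.1]
width: 0.0626
time: 11.58
tool_pos: [0.549, -0.0271, 0.1774]
ee_rot: [3.142, 0.0, -0.436]
wrist_force: [0.4, 0.0, 0.1]
width: 0.0629
time: 11.83
tool_pos: [0.5609, -0.1184, 0.1772]
ee_rot: [3.141, 0.0, -0.439]
wrist_force: [1.2, -0.0, -0.6]
width: 0.0628
time: 12.33
tool_pos: [0.5751, -0.1835, 0.1776]
ee_rot: [-3.141, 0.001, -0.436]
wrist_force: [0.7, 0.1, 0.3]
width: 0.0629
t 12.33 pos [ 0.5751 -0.1835  0.1776] rot [-3.141e+00  1.000e-03 -4.360e-01] F [0.7 0.1 0.3] w 0.0629
885 [[0.5484, -0.216, 0.1884], [0.5817, -0.1888, 0.1978], [0.6068, -0.1576, 0.1996]]
247 [[0.5447, -0.2106, 0.1899], [0.5652, -0.1747, 0.1985], [0.5841, -0.1488, 0.2007]]
```

View pics/c13.png

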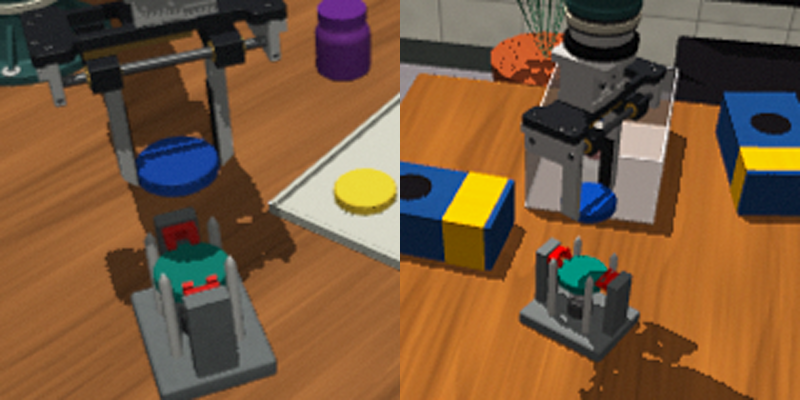

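View pics/w13.png

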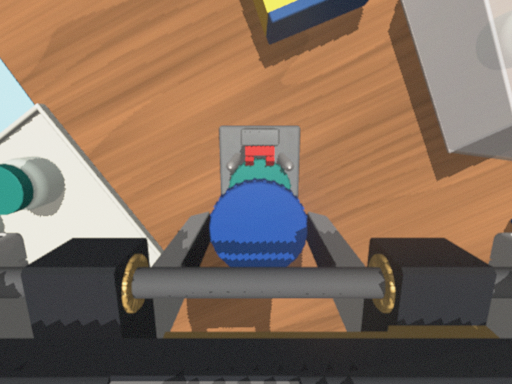

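```bash
python3 - <<'E'
from h import *
o=obs();s=snap('wrist');o=obs()
h=cv2.cvtColor(s['image'],cv2.COLOR_RGB2HSV)
m=cv2.inRange(h,(100,80,40),(130,255,255));m[:150]=0;m[264:]=0
c=max(cv2.findContours(m,0,1)[0],key=cv2.contourArea);print(cv2.boundingRect(c))
p=c[:,0,:];p=p[(p[:,1]<225)]
P=ray(s,p,o['tool_pos'][2]+.0205,o)[:,:2]
A=np.c_[2*P,np.ones(len(P))];x=np.linalg.lstsq(A,(P**2).sum(1),rcond=None)[0];print('lid c',x[:2],np.sqrt(x[2]+x[:2]@x[:2]),'minus tcp',x[:2]-o['tool_pos'][:2])
# dispenser base again
W=cloud(s,o);g=(W[...,2]>.012)&(W[...,2]<.026)&(abs(W[...,0]-.58)<.09)&(abs(W[...,1]+.19)<.08)
r=cv2.minAreaRect(W[g][:,:2].astype(np.float32));print('base',r)
R_=cv2.inRange(h,(0,150,80),(8,255,255));R_[:130]=0;R_[175:]=0;R_[:,:230]=0;R_[:,290:]=0;v,u=np.nonzero(R_);print('red',W[R_>0].mean(0), 'tower',W[130:142,245:275].reshape(-1,3).mean(0))
# post tips: bright points
E
```

```text
t 12.48 pos [ 0.5753 -0.1834  0.178 ] rot [-3.142 -0.    -0.435] F [ 0.5  1.2 -1.5] w 0.0628
t 12.53 pos [ 0.5754 -0.1835  0.178 ] rot [-3.142 -0.    -0.435] F [ 0.   0.9 -0.1] w 0.0631
(209, 178, 99, 86)
lid c [ 0.57757627 -0.18486936] 0.03086339341746487 minus tcp [ 0.00222192 -0.00135168]
base ((0.5940361022949219, -0.19461971521377563), (0.10023010522127151, 0.08932828903198242), 64.85459899902344)
red [nan nan nan] tower [nan nan nan]
```

```bash
python3 -m inch '[{"linear":[-0.01,-0.02,-0.15],"twist":0,"gripper":0.5},{"linear":[-0.01,-0.02,-0.35],"twist":0,"gripper":0.5},{"linear":[-0.01,-0.02,-0.5],"twist":0,"gripper":0.5},{"linear":[-0.01,-0.02,-0.6],"twist":0,"gripper":0.5},{"linear":[-0.01,-0.02,-0.6],"twist":0,"gripper":0.5},{"linear":[-0.01,-0.02,-0.6],"twist":0,"gripper":0.5}]'
python3 - <<'E'
from h import *
o=obs();disp('c14.png',((105,130,40),(128,255,255)));w=snap('wrist');cv2.imwrite('pics/w14.png',cv2.resize(w['image'][80:280,130:390],(780,600),interpolation=2)[:,:,::-1])
E
```

```text
time: 13.03
tool_pos: [0.5741, -0.1862, 0.1175]
ee_rot: [3.141, 0.001, -0.436]
wrist_force: [0.6, -0.3, 0.3]
width: 0.0628
t 13.03 pos [ 0.5741 -0.1862  0.1175] rot [ 3.141e+00  1.000e-03 -4.360e-01] F [ 0.6 -0.3  0.3] w 0.0628
862 [0.1301 0.1377 0.1392 0.1401] circ ((0.5750433206558228, -0.1870422512292862), 0.03344157710671425)
227 [0.133  0.1394 0.141  0.1419] circ ((0.5718200206756592, -0.1843385249376297), 0.03331150859594345)
```

View pics/c14.png

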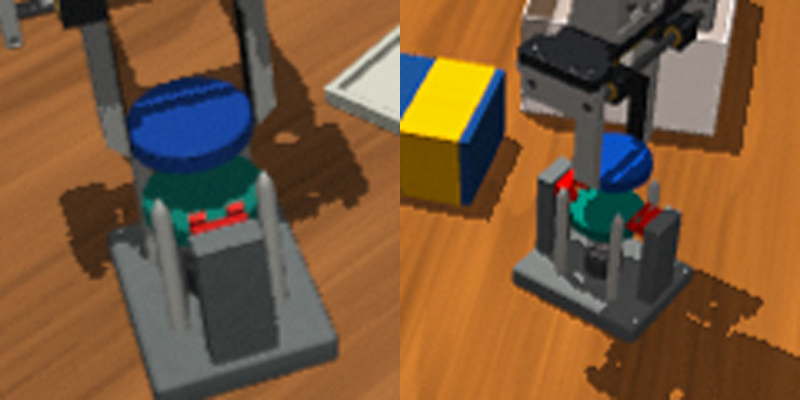

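View pics/w14.png

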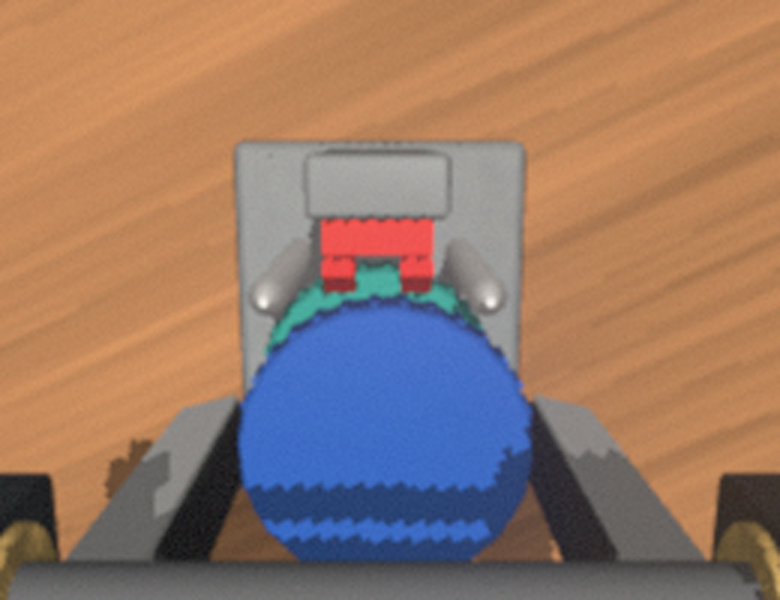

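```bash
python3 -m inch '[{"linear":[0.01,0.0,-0.07],"twist":0,"gripper":0.5},{"linear":[0.01,0,-0.14],"twist":0,"gripper":0.5},{"linear":[0.01,0,-0.2],"twist":0,"gripper":0.5},{"linear":[0.01,0,-0.26],"twist":0,"gripper":0.5},{"linear":[0.01,0,-0.26],"twist":0,"gripper":0.5},{"linear":[0.01,0,-0.26],"twist":0,"gripper":0.5}]'
python3 - <<'E'
from h import *
o=obs();disp('c15.png',((105,130,40),(128,255,255)))
E
```

```text
time: 13.68
tool_pos: [0.5749, -0.1865, 0.0909]
ee_rot: [3.141, 0.002, -0.437]
wrist_force: [-0.3, 0.3, -0.7]
width: 0.0631
t 13.68 pos [ 0.5749 -0.1865  0.0909] rot [ 3.141e+00  2.000e-03 -4.370e-01] F [-0.3  0.3 -0.7] w 0.0631
843 [0.1038 0.1111 0.1126 0.1135] circ ((0.5742654204368591, -0.18903848528862), 0.03418596088886261)
224 [0.106  0.1121 0.1137 0.1149] circ ((0.5708650350570679, -0.1821879744529724), 0.03461410105228424)
```

View pics/c15.png

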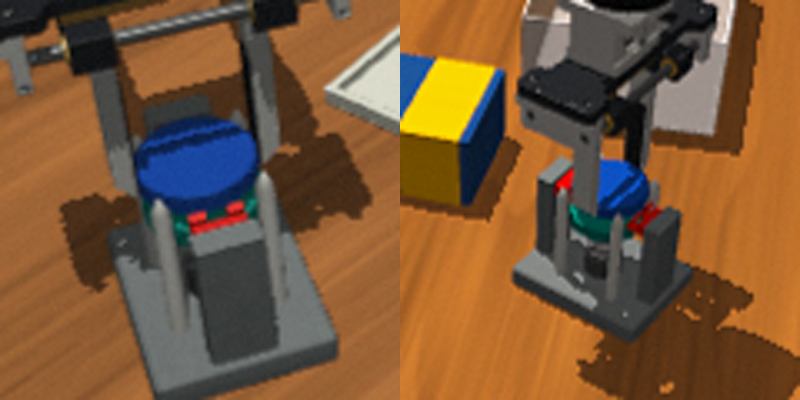

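The lid is between the posts without contact force. I'll release and rise.

```bash
python3 -m inch '[{"linear":[0,0,-0.01],"twist":0,"gripper":0.85},{"linear":[0,0,-0.01],"twist":0,"gripper":0.85},{"linear":[0,0,-0.01],"twist":0,"gripper":0.85},{"linear":[0,0,-0.01],"twist":0,"gripper":0.85},{"linear":[0,0,0.1],"twist":0,"gripper":0.85},{"linear":[0,0,0.4],"twist":0,"gripper":0.85},{"linear":[0,0,0.7],"twist":0,"gripper":0.85},{"linear":[0,0,0.7],"twist":0,"gripper":0.3},{"linear":[0,0,0.7],"twist":0,"gripper":0},{"linear":[0,0,0.7],"twist":0,"gripper":0}]'
python3 - <<'E'
from h import *
o=obs();disp('c16.png',((105,130,40),(128,255,255)));o=obs();w=snap('wrist');cv2.imwrite('pics/w16.png',cv2.resize(w['image'][80:280,130:390],(780,600),interpolation=2)[:,:,::-1])
E
```

```text
time: 14.62
tool_pos: [0.5753, -0.1867, 0.162]
ee_rot: [3.141, -0.001, -0.437]
wrist_force: [0.0, 0.4, -1.0]
width: 0.0628
t 14.62 pos [ 0.5753 -0.1867  0.162 ] rot [ 3.141e+00 -1.000e-03 -4.370e-01] F [ 0.   0.4 -1. ] w 0.0628
805 [0.1038 0.1104 0.1132 0.1143] circ ((0.5760783553123474, -0.18835565447807312), 0.03271033242344856)
329 [0.1042 0.1106 0.1137 0.1151] circ ((0.57436203956604, -0.18169036507606506), 0.03233183175325394)
t 14.72 pos [ 0.5745 -0.1863  0.1602] rot [ 3.141e+00  3.000e-03 -4.370e-01] F [-0.3  0.2 -0.4] w 0.0555
```

View pics/c16.png

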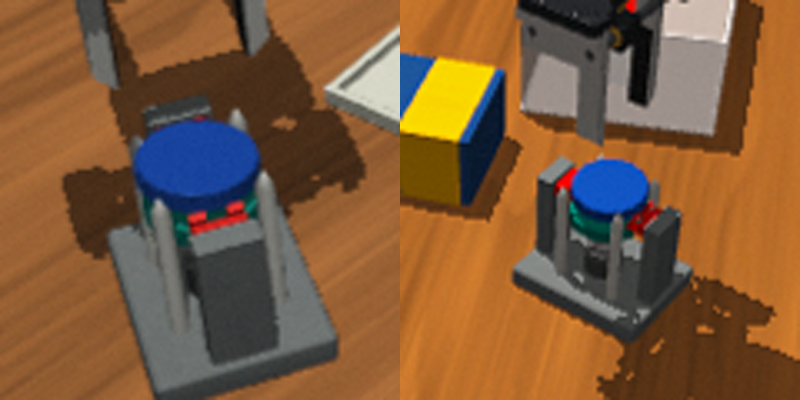

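View pics/w16.png

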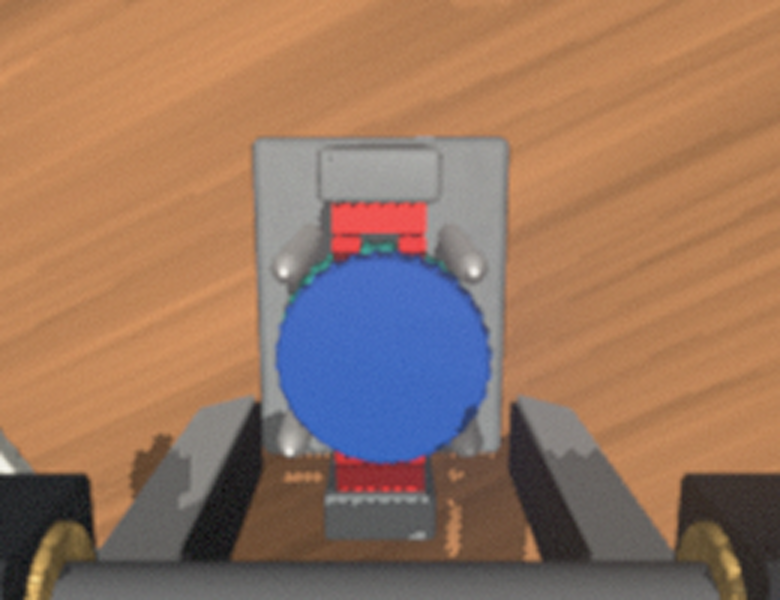

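The blue lid sits inside all four posts, resting on the slopes with its top at about 0.111. Shut the fingers and push.

```bash
python3 -m inch '[{"linear":[0.01,0.01,0],"twist":0,"gripper":0},{"linear":[0.01,0.01,0],"twist":0,"gripper":0},{"linear":[0.01,0.01,0],"twist":0,"gripper":0},{"linear":[0.01,0.01,-0.1],"twist":0,"gripper":0},{"linear":[0.01,0.01,-0.3],"twist":0,"gripper":0},{"linear":[0.01,0.01,-0.4],"twist":0,"gripper":0},{"linear":[0.01,0.01,-0.45],"twist":0,"gripper":0},{"linear":[0.01,0.01,-0.45],"twist":0,"gripper":0}]'
python3 -m inch '[{"linear":[0,0,-0.1],"twist":0,"gripper":0},{"linear":[0,0,-0.15],"twist":0,"gripper":0},{"linear":[0,0,-0.2],"twist":0,"gripper":0},{"linear":[0,0,-0.25],"twist":0,"gripper":0},{"linear":[0,0,-0.25],"twist":0,"gripper":0}]'
python3 - <<'E'
from h import *
o=obs();disp('c17.png',((105,130,40),(128,255,255)))
E
```

```text
time: 15.43
tool_pos: [0.575, -0.1851, 0.1142]
ee_rot: [3.141, 0.004, -0.437]
wrist_force: [0.4, 0.6, 0.6]
width: 0.0007
time: 15.85
tool_pos: [0.578, -0.1865, 0.0933]
ee_rot: [3.142, -0.005, -0.437]
wrist_force: [2.1, -0.6, 3.2]
width: 0.0002
t 15.85 pos [ 0.578  -0.1865  0.0933] rot [ 3.142 -0.005 -0.437] F [ 2.1 -0.6  3.2] w 0.0002
585 [0.098  0.1037 0.1054 0.1064] circ ((0.5760827660560608, -0.1887466013431549), 0.033925898373126984)
239 [0.0982 0.1045 0.1066 0.1078] circ ((0.5772939920425415, -0.17931529879570007), 0.033331193029880524)
```

View pics/c17.png

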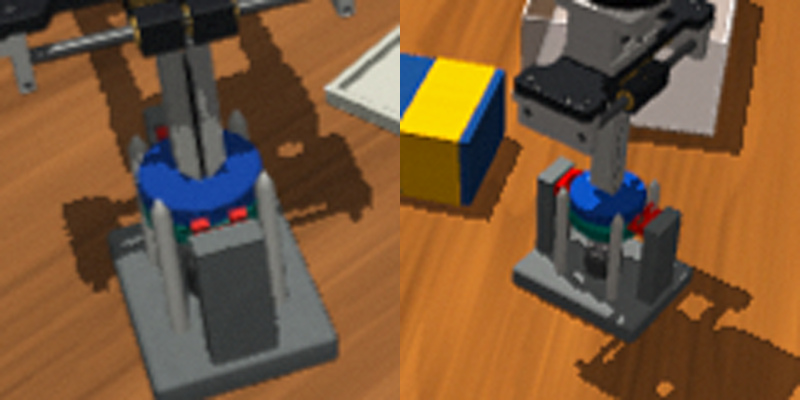

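```bash
python3 -m inch '[{"linear":[-0.01,0,-0.04],"twist":0,"gripper":0},{"linear":[-0.01,0,-0.08],"twist":0,"gripper":0},{"linear":[-0.01,0,-0.12],"twist":0,"gripper":0},{"linear":[-0.01,0,-0.16],"twist":0,"gripper":0},{"linear":[-0.01,0,-0.2],"twist":0,"gripper":0},{"linear":[-0.01,0,-0.205],"twist":0,"gripper":0},{"linear":[-0.01,0,-0.205],"twist":0,"gripper":0}]'
python3 - <<'E'
from h import *
o=obs();disp('c18.png',((105,130,40),(128,255,255)))
E
```

```text
time: 16.53
tool_pos: [0.578, -0.1867, 0.0741]
ee_rot: [-3.141, -0.008, -0.437]
wrist_force: [2.5, -0.9, 8.6]
width: 0.0006
t 16.53 pos [ 0.578  -0.1867  0.0741] rot [-3.141 -0.008 -0.437] F [ 2.5 -0.9  8.6] w 0.0006
316 [0.0816 0.085  0.0866 0.0877] circ ((0.5789061784744263, -0.1908947229385376), 0.0353371724486351)
175 [0.0798 0.0854 0.0876 0.0914] circ ((0.575505256652832, -0.18143624067306519), 0.032922279089689255)
```

View pics/c18.png

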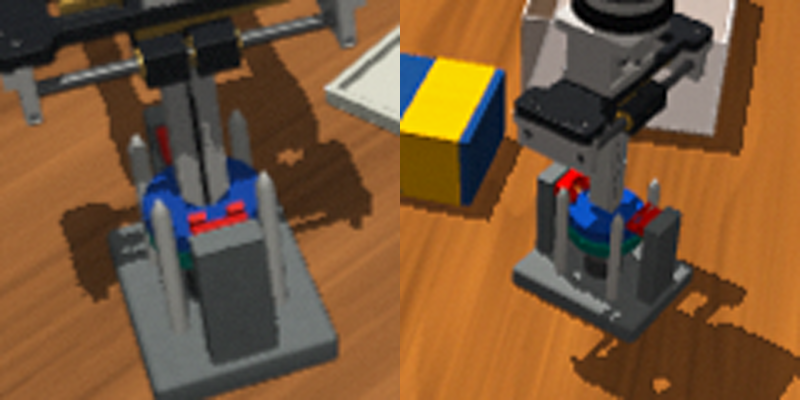

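```bash
python3 -m inch '[{"linear":[-0.01,0,-0.02],"twist":0,"gripper":0},{"linear":[-0.01,0,-0.03],"twist":0,"gripper":0},{"linear":[-0.01,0,-0.03],"twist":0,"gripper":0},{"linear":[-0.01,0,-0.03],"twist":0,"gripper":0}]';python3 -m inch '[{"linear":[0,0,0.05],"twist":0,"gripper":0},{"linear":[0,0,0.15],"twist":0,"gripper":0},{"linear":[0,0,0.5],"twist":0,"gripper":0},{"linear":[0,0,0.9],"twist":0,"gripper":0},{"linear":[0,0,1],"twist":0,"gripper":0},{"linear":[0,0,1],"twist":0,"gripper":0}]'
python3 - <<'E'
from h import *
o=obs();disp('c19.png',((105,130,40),(128,255,255)));o=obs();w=snap('wrist');cv2.imwrite('pics/w19.png',cv2.resize(w['image'][80:280,130:390],(780,600),interpolation=2)[:,:,::-1])
E
```

```text
time: 16.97
tool_pos: [0.5779, -0.1867, 0.0719]
ee_rot: [-3.14, -0.01, -0.437]
wrist_force: [4.1, 1.0, 8.3]
width: 0.0007
time: 17.47
tool_pos: [0.576, -0.1864, 0.1729]
ee_rot: [-3.142, -0.008, -0.437]
wrist_force: [0.2, 0.2, 0.4]
width: 0.0008
t 17.47 pos [ 0.576  -0.1864  0.1729] rot [-3.142 -0.008 -0.437] F [0.2 0.2 0.4] w 0.0008
555 [0.0855 0.0877 0.0891 0.09  ] circ ((0.5794642567634583, -0.18765738606452942), 0.03461562842130661)
247 [0.0835 0.088  0.0897 0.0909] circ ((0.5767257809638977, -0.1801571100950241), 0.03574321046471596)
t 17.57 pos [ 0.5736 -0.1854  0.1671] rot [ 3.141e+00  2.000e-03 -4.370e-01] F [ 0.2  0.1 -0.7] w 0.0007
```

View pics/c19.png

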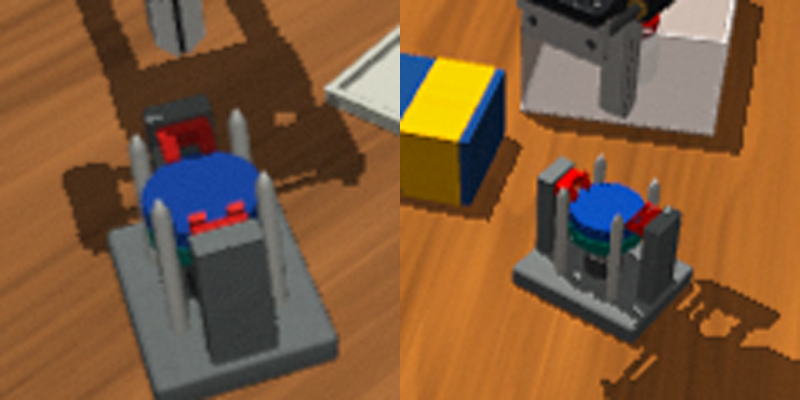

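View pics/w19.png

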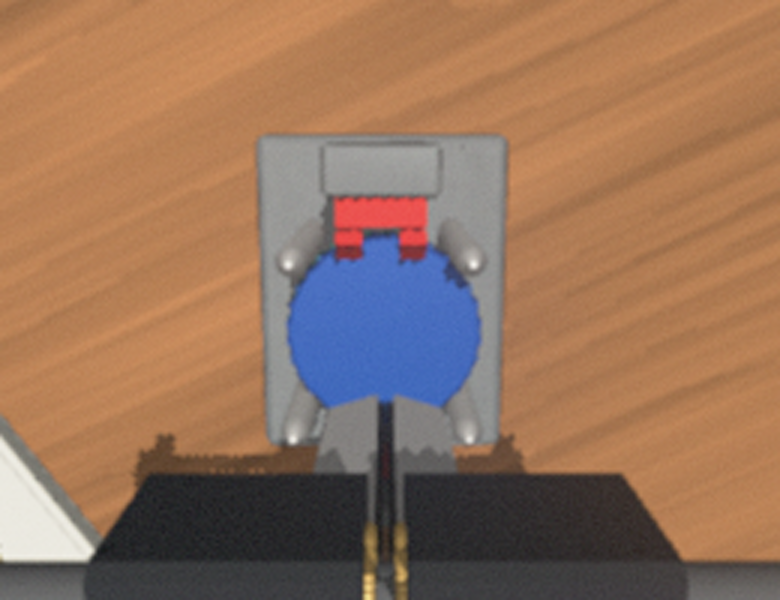

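Blue is held with its top at 0.088, and both catches look shut. I'll back off and do one last overall check.

```bash
python3 -m inch '[{"linear":[-0.35,0.1,0.2],"twist":0,"gripper":0},{"linear":[-0.6,0.25,0.5],"twist":0,"gripper":0},{"linear":[-0.7,0.3,0.7],"twist":0,"gripper":0},{"linear":[-0.7,0.3,0.7],"twist":0,"gripper":0},{"linear":[-0.7,0.3,0.7],"twist":0,"gripper":0},{"linear":[-0.7,0.3,0.7],"twist":0,"gripper":0}]'
python3 - <<'E'
from h import *
o=obs();disp('c20.png',((105,130,40),(128,255,255)));s=snap('scene');w=snap('wrist')
cv2.imwrite('pics/f20.png',np.hstack([cv2.resize(s['image'],(400,300)),cv2.resize(w['image'][60:230,150:370],(388,300),interpolation=2)])[:,:,::-1])
E
```

```text
time: 18.12
tool_pos: [0.5036, -0.1555, 0.2353]
ee_rot: [3.141, 0.005, -0.437]
wrist_force: [0.6, -0.4, -0.3]
width: 0.0007
t 18.12 pos [ 0.5036 -0.1555  0.2353] rot [ 3.141  0.005 -0.437] F [ 0.6 -0.4 -0.3] w 0.0007
550 [0.0855 0.0877 0.0891 0.09  ] circ ((0.579628050327301, -0.18826252222061157), 0.03450673446059227)
248 [0.0828 0.088  0.0898 0.091 ] circ ((0.5772181153297424, -0.18141940236091614), 0.035179492086172104)
```

View pics/f20.png

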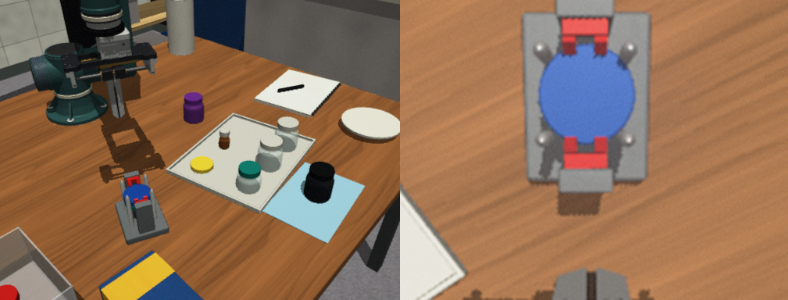

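Both catch noses reach over the blue lid. The yellow lid, vial and jars stand where they were. Handing in.

```bash
python3 -c "
from bench import robot
print(robot.close_job())"
```

```text
the job is handed in; nothing more can be done
None
```

The dispenser is topped up and the job handed in at about 18 s. I pushed the teal lid home at about 7 N, laid the blue lid from the tray on top right way up, and pushed that home at about 8.5 N.

- **Result:** in the last pictures the blue lid's top is level at about 0.088 m, the catch line, with both red catches over its rim. The teal lid is beneath it.
- **Surroundings:** in the last overall picture the yellow lid, vial and jars look unmoved and upright. The gripper was clear of everything at the end.
- **What disagreed:** the fingertips turned out to be about 12 mm above the reported tool point, not 22 mm below it as stated. My first push therefore stopped above the teal lid without touching it, and I used the measured offset after that.
- **Minor:** the second push read up to 4 N of sideways force from sitting about 2 mm off the commanded point. It had no visible effect.

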